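# Open a tight tea tin in a one-handed opening aid

## Robot

A 7-joint arm with a two-finger parallel gripper is mounted at the origin on the work surface. World frame = base frame: x ahead of the robot, y to its left, z up, the work surface at z = 0. Lengths are in m, angles in rad, forces in N, time in s.
With the tool pointing down it reaches from about 0.4 to 0.85 m from the base axis. Payload 4.5 kg.
Tool frame: the origin (TCP) lies on the centre line of the jaws, within the pads' length; the fingertips stand 25 mm ahead of it and the grasp point (between the pads) lies 6 mm ahead of it; z points along the fingers, y is the direction in which the jaws open and shut (so a half turn about z gives the same grasp; the last joint's range is limited). The gripper opens to 88 mm and grips with 3 to 60 N. Pads are 18 mm wide; open, the fingers measure 123 mm over their backs; the gripper's body (75 mm by 187 mm) begins 45 mm behind the grasp point.
Start: joints at [1.314, 0.689, -0.195, 1.565, 0.157, 0.902, -0.215], TCP at [0.179, -0.599, 0.264] pointing down, gripper open.
Joint ranges: [-3.01, 3.01], [-0.46, 2.08], [-1.47, 1.51], [0.13, 2.56], [-1, 4.14], [0.04, 2.09], [-2.66, 2.66]. Speed limits (rad/s): [2.57, 2.57, 3.14, 3.14, 3.14, 3.14, 3.14].

## Interface

Orientations are given as a unit quaternion [x, y, z, w].
In Python, from plant import r, eyes gives the robot as it stands.
- The arm moves only by the tool servo_tool, never from a script. Its argument "deltas" is a list of rows, each an object of numbers: "dx", "dy", "dz": the shift along the tool's x, y, z in units of 60 mm (1.0 is 60 mm); "ax", "ay", "az": the turn, a rotation vector about the tool's x, y, z in units of 6 degrees (1.0 is 6 degrees); "hand": the finger opening in mm, from 0 to 88.1. A call has 1 to 10 rows; each row is the pose to reach, as a shift and turn from the pose commanded when the call began, along the tool's axes at that moment; what a row does not reach only later rows make up. A row lasts 1/8 s, in which the tool goes at most 62.5 mm and 10.7 degrees, less where a joint would pass 70% of its speed; a pose out of reach is approached as far as the arm can. A call with a gripper value outside its range is refused whole. The fingers move at their own pace and stop on an object; "newtons" is the grip in N (left out, the last holds). Time passes only in rows, so rows that repeat a pose let the fingers close. It gives the time, the measured TCP pose, the force and the opening at its end, in the units of the state.
- r.get_state(): the state, without advancing time (a new reading comes with each control period).
- eyes.snapshot(name): name is "scene" or "side" or "wrist"; returns (picture, depth): 400x640x3 uint8, red, green, blue; 400x640 float32, m along the optical axis (not along the pixel's ray), 0 where there is no reading.
- eyes.camera_model(name): a dict with "fx", "fy", "cx", "cy" (pixels), "k1" (the pictures are not rectified: a ray, as slopes to the right and down, at radius r is drawn at 1 + k1 r^2 times it, then the intrinsics apply), "pose" (4x4, takes a point from camera to world coordinates). Camera axes: x right, y up, looking along -z (the intrinsics and any distortion apply to the point x, -y, -z); pixel columns grow to the right and rows downward; lengths in m; the calibration is good to about 2 mm. A picture is of the moment at which its call begins: read the wrist's pose just before it. camera_model takes no time and is no camera call; for the wrist camera it gives the pose at the moment of the call.
- r.finish_job(): hands the job in, once; it reports no verdict.
The state is a dict: "clock": time; "q": joint angles; "qd": joint speeds; "joint_torque": joint torques, N m; "tool_pos": TCP position; "eef_rot": TCP orientation; "contact_force": force on the tool from outside, world axes, zero at the start; "moment": the same for the moment, N m; "opening": opening from 0.0 (shut) to 1.0 (fully open).
Only numpy, scipy, OpenCV 4.12 (cv2) and the standard library are available. Lean on these libraries where they do the work, as an engineer would, in place of code of your own. Each camera call takes 0.05 s, during which the arm holds its last target.

## Task

Open the green tea tin one-handed: slide it along the table, lid on and without lifting it, into the wooden opening aid until its foot plate is fully home under the red lips, then draw the tight lid straight up and off. Leave the open tin home in the aid, and set the lid down without dropping it, right way up (open side down), in the middle of the round cork mat; leave the other things on the table where they are.

Things in the scene. Friction and masses are not known exactly. Their poses are not given: they have to be found in the camera images.
- tin: Base of the closed green tea tin, loose. Origin: centre of its underside; +x end goes first into the aid (start yaw within 0.2 rad of the aid's). Foot plate 92 (x) x 88 (y) x 7 mm; on it a brass core 73 x 49 mm, top 58 mm above the table, hidden by the lid. 0.27 to 0.53 kg. Pull the lid with the foot not under the lips and the whole tin comes up.
- tin_lid: Deep green lid with brass panels, over the core down to the foot plate. 80 (x) x 56 (y, grip from above) x 66 mm high, flat top. Origin: centre of its open lower rim, 7 mm above the table when closed (top then at 73 mm); axes as the tin's. 0.11 kg. Sprung strips on the core make it tight: about 8 to 16 N upward for the first 43 mm; it clears the core after 52 mm.
- dock: Wooden aid fixed to the table: a U of low rails, open towards the robot, red lips along both sides. Origin: on the table, where the tin's origin is when fully home; x from mouth to back stop (slide the tin along +x). Channel 96 mm wide, x -48 to +48 mm; gap between lips 70 mm, their underside 10, top 18 mm high. Flared guides 10 mm high widen the mouth to about 130 mm at x -77 mm.
- mat: Round cork mat fixed to the table, 180 mm across, 6 mm thick. Origin: centre of its underside. To the left or right of the aid.
- soap: Green glass-like dish soap bottle, 72 mm across, 230 mm tall, standing; origin at the centre of its underside. Leave alone.
- shampoo: White bottle with a red cap, 56 mm across, 170 mm tall, standing; origin at the centre of its underside. Leave alone.
- mug: White mug, 80 mm across, 90 mm tall, handle at +y; origin at the centre of its underside. Leave alone.
- carton: Blue carton 50 x 110 x 70 mm; origin at the centre of its underside. Leave alone.
- jar: Small amber jar with a steel lid, 44 mm across, 60 mm tall, beyond the gap between aid and mat; origin at the centre of its underside. Leave alone.
- spoon: Steel spoon 140 mm long lying along its x; origin on the table under it. Leave alone.

How it is judged:
By the outcome, as a careful person would: the job done as asked, in the order asked, and still so for the second after the job is handed in, with the robot touching nothing.
It also fails if it takes over 61 s, if anything falls off the work surface, if the arm or the gripper's body presses on something with over 40 N, if the wrist force passes 120 N, or if a joint passes its speed limit or range.

## Working session

There is one attempt and no reset: what is moved stays moved. The work goes in short steps, Python scripts to look and compute and a tool call to move; the robot and the scene stay as the last step left them, time stands still between calls to the robot, and variables do not carry over. Pictures are saved under pics/ and viewed, and the job is handed in when it is done.

Besides the shell and the picture viewer there is one more tool, called after ">>>" as a command line: name --argument value ..., lists and objects as JSON in quotes. servo_tool: Moves the arm, as the interface text tells. Its arguments: {"type":"object","properties":{"deltas":{"type":"array","items":{"type":"object","properties":{"dx":{"type":"number"},"dy":{"type":"number"},"dz":{"type":"number"},"ax":{"type":"number"},"ay":{"type":"number"},"az":{"type":"number"},"hand":{"type":"number"}}}},"newtons":{"type":"number"}},"required":["deltas"]}

```bash
ls; mkdir -p pics; python3 - <<'E'
from plant import r, eyes
import cv2,numpy as np
print(r.get_state())
for n in("scene","side"):
    p,d=eyes.snapshot(n); cv2.imwrite(f"pics/{n}0.png",p[:,:,::-1]); np.save(f"pics/{n}0d.npy",d)
    print(n,eyes.camera_model(n))
E
```

```text
pics
{'clock': 0.0, 'q': array([ 1.31379268,  0.68998538, -0.1945085 ,  1.5663419 ,  0.15733349,
        0.90249171, -0.21508307]), 'qd': array([ 6.52161314e-04, -5.01850176e-04, -6.30890150e-04,  2.60184626e-04,
       -1.32476129e-03,  1.74357480e-03,  7.55660701e-05]), 'joint_torque': array([ 4.95750392e-04, -5.27561331e+01, -1.26681402e+00, -1.53432423e+01,
       -5.25996136e-02,  6.54658681e-03,  1.78703458e-04]), 'tool_pos': array([ 0.17897953, -0.59821548,  0.26290956]), 'eef_rot': array([ 9.89438828e-01,  1.44948151e-01, -2.11962540e-04, -8.90889711e-04]), 'contact_force': array([-0.71833493, -0.4523024 , -0.32378256]), 'moment': array([0.00836856, 0.00244193, 0.03581109]), 'opening': 0.9970057048297893}
scene {'fx': 481.90286559356156, 'fy': 481.90286559356156, 'cx': 313.60485374650256, 'cy': 192.78315811931947, 'k1': -0.11946458930758992, 'pose': array([[-0.77048441, -0.45290652,  0.44858606,  1.29907333],
       [ 0.63723696, -0.52866379,  0.56075275,  0.90567526],
       [-0.01681737,  0.71790687,  0.69593599,  1.17845538],
       [ 0.        ,  0.        ,  0.        ,  1.        ]])}
side {'fx': 440.7338339998276, 'fy': 440.7338339998276, 'cx': 318.5617835343504, 'cy': 200.26944968101031, 'k1': -0.08513057262480082, 'pose': array([[-0.99712917,  0.0371821 , -0.06596147,  0.50186277],
       [-0.07433579, -0.64646398,  0.7593145 ,  0.92212027],
       [-0.01440881,  0.76203794,  0.64737205,  0.83758684],
       [ 0.        ,  0.        ,  0.        ,  1.        ]])}
```

View pics/scene0.png

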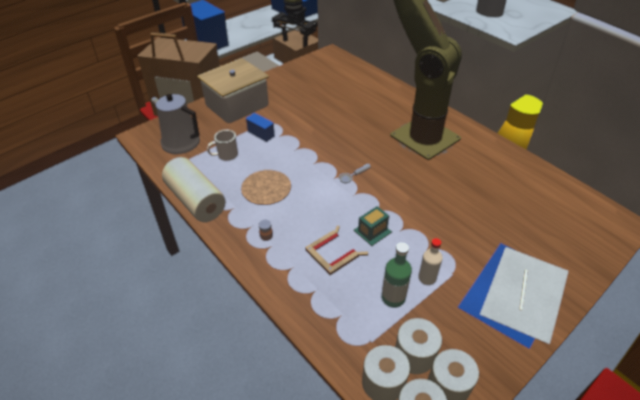

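View pics/side0.png

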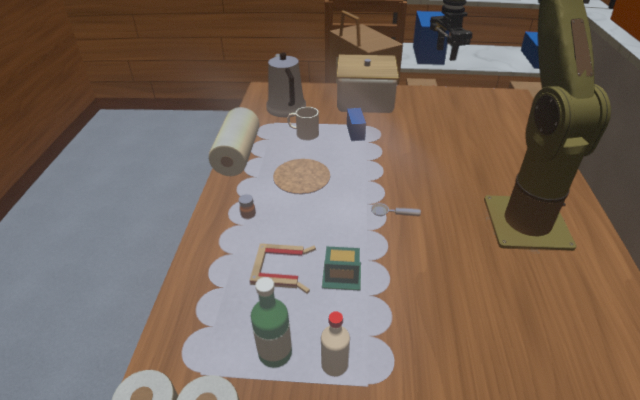

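The scene view shows the tin at about (374,225), the aid at (335,248), the mat at (267,186) and the jar at (265,230). In the side view the tin is at (342,267), the aid at (280,265), and the mat at (301,176). Next I'll enlarge these.

```bash
cat > h.py <<'E'
import numpy as np,cv2
def K(c): return np.array([[c['fx'],0,c['cx']],[0,c['fy'],c['cy']],[0,0,1.]]),np.array([c['k1'],0,0,0,0.])
def rays(c,uv):
    k,_=K(c); d=((np.asarray(uv,float).reshape(-1,2))-[c['cx'],c['cy']])/[c['fx'],c['fy']]
    u=d.copy()
    for _ in range(30): u=d/(1+c['k1']*(u**2).sum(1,keepdims=True))
    return np.c_[u[:,0],-u[:,1],-np.ones(len(u))]
def plane(c,uv,z):
    P=c['pose']; w=rays(c,uv)@P[:3,:3].T; s=(z-P[2,3])/w[:,2]; return P[:3,3]+w*s[:,None]
def cloud(c,d):
    h,w=d.shape; uu,vv=np.meshgrid(np.arange(w),np.arange(h)); R=rays(c,np.c_[uu.ravel(),vv.ravel()])
    return (R*d.reshape(-1,1))@c['pose'][:3,:3].T+c['pose'][:3,3]
def proj(c,p):
    P=np.linalg.inv(c['pose']); q=np.atleast_2d(p)@P[:3,:3].T+P[:3,3]
    s=np.c_[q[:,0]/-q[:,2],-q[:,1]/-q[:,2]]; r2=(s**2).sum(1,keepdims=True)
    return s*(1+c['k1']*r2)*[c['fx'],c['fy']]+[c['cx'],c['cy']]
def crop(img,x0,y0,x1,y1,f,name):
    cv2.imwrite(name,cv2.resize(img[y0:y1,x0:x1],None,fx=f,fy=f,interpolation=cv2.INTER_CUBIC))
E
python3 - <<'E'
from plant import r,eyes
from h import *
a=cv2.imread('pics/side0.png');crop(a,235,235,375,315,5.7,'pics/s_a.png')
a=cv2.imread('pics/scene0.png');crop(a,295,195,405,280,7,'pics/c_a.png')
for n in('scene','side'):
    c=eyes.camera_model(n);d=np.load(f'pics/{n}0d.npy');p=cloud(c,d);img=cv2.imread(f'pics/{n}0.png')
    ok=(d.ravel()>0)&(p[:,0]>.25)&(p[:,0]<1)&(p[:,1]>-.5)&(p[:,1]<.6)
    print(n,np.median(p[ok&(abs(p[:,2])<.02),2]))
    # blobs above 25mm
    m=(ok&(p[:,2]>.025)).reshape(d.shape).astype(np.uint8)
    k,l,s,ce=cv2.connectedComponentsWithStats(m)
    for i in range(1,k):
        if s[i,4]>25:
            q=p[(l==i).ravel()]; print(s[i],q.min(0).round(3),q.max(0).round(3))
E
```

```text
scene 0.002093594887844108
[245 114  29  24 446] [ 0.454 -0.499  0.025] [ 0.525 -0.383  0.079]
[207 130  30  27 522] [ 0.615 -0.464  0.026] [ 0.73  -0.378  0.096]
[ 162  158   63   64 2306] [ 0.823 -0.399  0.025] [ 0.941 -0.15   0.128]
[358 206  32  33 655] [0.468 0.188 0.025] [0.556 0.251 0.082]
[258 219  15  18 195] [ 0.762 -0.01   0.027] [0.809 0.036 0.067]
[419 238  24  44 683] [0.497 0.432 0.025] [0.549 0.487 0.175]
[ 382  242   30   62 1256] [0.615 0.406 0.025] [0.682 0.477 0.236]
[ 362  318   71   73 1418] [0.678 0.549 0.025] [0.902 0.6   0.109]
side -6.085347454720669e-05
[ 209  107   50   65 2245] [ 0.818 -0.403  0.025] [ 0.935 -0.151  0.124]
[287 107  32  28 620] [ 0.615 -0.465  0.025] [ 0.728 -0.377  0.093]
[347 108  19  28 440] [ 0.451 -0.499  0.025] [ 0.516 -0.38   0.073]
[238 194  17  20 246] [ 0.762 -0.007  0.025] [0.804 0.038 0.064]
[ 325  246   35   34 1066] [0.47  0.19  0.025] [0.55  0.252 0.076]
[ 251  277   40   86 2454] [0.606 0.412 0.025] [0.676 0.477 0.233]
[ 321  311   29   61 1347] [0.488 0.438 0.025] [0.543 0.488 0.173]
[ 114  370  125   30 2394] [0.678 0.548 0.049] [0.9   0.6   0.105]
```

```bash
sleep 0.1
```

```text
(no output)
```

View pics/s_a.png

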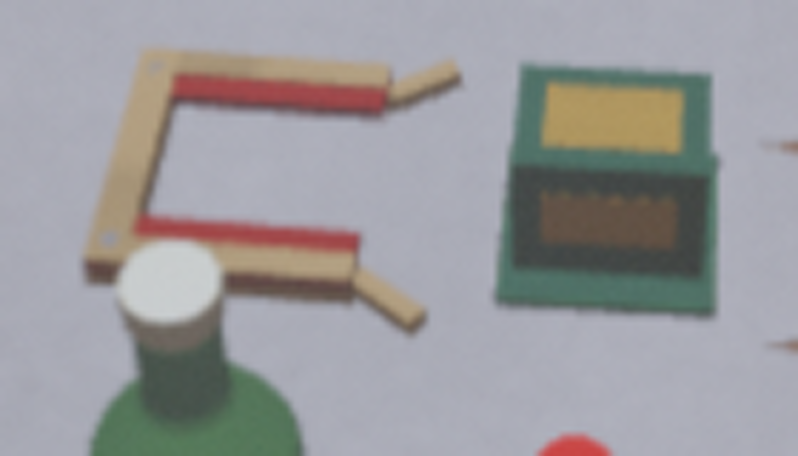

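View pics/c_a.png

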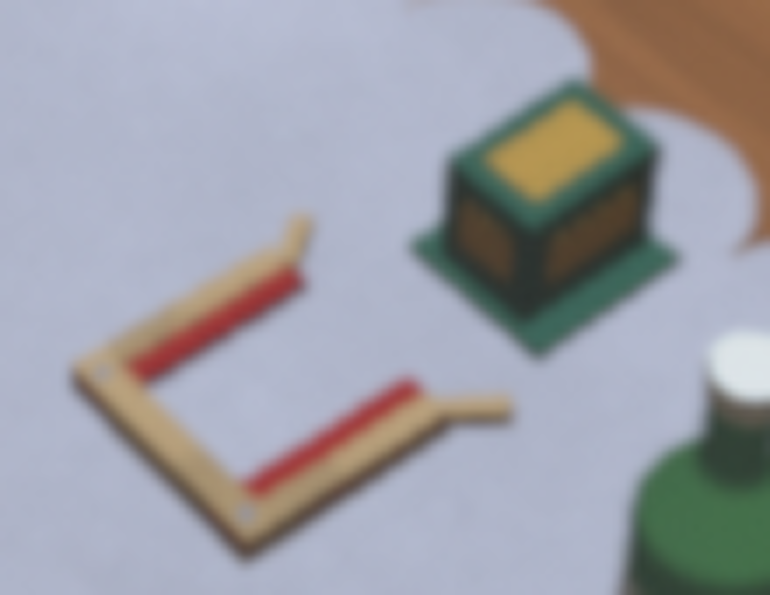

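```bash
python3 - <<'E'
from plant import r,eyes
from h import *
def show(n,o,f,pts):
    c=eyes.camera_model(n)
    for nm,(u,v),z in pts:
        uv=[[o[0]+(u+.5)/f-.5,o[1]+(v+.5)/f-.5]]; print(n,nm,plane(c,uv,z)[0].round(4))
show('side',(235,235),5.7,[('lipR back out',(173,73),.018),('lipR mouth out',(389,89),.018),('lipR mouth in bottom',(385,116),.010),('lipR back in bottom',(172,101),.01),
 ('lipL back in',(137,216),.018),('lipL mouth in',(361,234),.018),('lipL mouth out',(357,251),.018),
 ('top 1',(521,65),.073),('top 2',(711,73),.073),('top3',(717,160),.073),('top4',(513,163),.073),('foot',(497,304),.005),('foot',(715,315),.005)])
show('scene',(295,195),7,[('lipR mouth out',(288,262),.018),('lipR mouth in',(303,285),.01),('lipR back in',(148,382),.01),('lipR back out',(132,368),.018),('lipL mouth in',(405,378),.018),('lipL back in',(243,488),.018),('lipL mouthout',(425,393),.018),
('top',(577,82),.073),('top',(660,150),.073),('top',(530,226),.073),('top',(449,156),.073),('foot',(410,245),.007),('foot',(540,357),.003),('foot',(682,258),.007)])
E
```

```text
side lipR back out [0.7087 0.1547 0.018 ]
side lipR mouth out [0.6107 0.1584 0.018 ]
side lipR mouth in bottom [0.6119 0.1674 0.01  ]
side lipR back in bottom [0.7083 0.1644 0.01  ]
side lipL back in [0.7103 0.2386 0.018 ]
side lipL mouth in [0.6141 0.2421 0.018 ]
side lipL mouth out [0.6147 0.2514 0.018 ]
side top 1 [0.5495 0.1926 0.073 ]
side top 2 [0.47   0.1925 0.073 ]
side top3 [0.4674 0.2406 0.073 ]
side top4 [0.5493 0.2471 0.073 ]
side foot [0.5552 0.2652 0.005 ]
side foot [0.4648 0.2654 0.005 ]
scene lipR mouth out [0.6121 0.1552 0.018 ]
scene lipR mouth in [0.6114 0.1649 0.01  ]
scene lipR back in [0.7016 0.1627 0.01  ]
scene lipR back out [0.706  0.1571 0.018 ]
scene lipL mouth in [0.6178 0.2398 0.018 ]
scene lipL back in [0.7121 0.2393 0.018 ]
scene lipL mouthout [0.6169 0.2517 0.018 ]
scene top [0.472  0.1948 0.073 ]
scene top [0.4738 0.2493 0.073 ]
scene top [0.5501 0.244  0.073 ]
scene top [0.5482 0.1904 0.073 ]
scene foot [0.5558 0.1769 0.007 ]
scene foot [0.5546 0.2618 0.003 ]
scene foot [0.466  0.2644 0.007 ]
```

The two views agree to a few mm. The tin is at about (0.510, 0.220) with yaw near 0, and the aid at about (0.661, 0.203) with yaw near -0.03. I'll move over there and use the wrist camera to refine these.

>>> servo_tool --deltas '[{"dx": 1,"dy": -0.7,"dz": -0.3,"az": 0.5,"hand": 88},{"dx": 2,"dy": -1.4,"dz": -0.6,"az": 1},{"dx": 3,"dy": -2.1,"dz": -0.7,"az": 1.5},{"dx": 4,"dy": -2.9,"dz": -0.7,"az": 2},{"dx": 5,"dy": -3.6,"dz": -0.7,"az": 2.5},{"dx": 5.8,"dy": -4.3,"dz": -0.7,"az": 3},{"dx": 6.0,"dy": -5.2,"dz": -0.7,"az": 3},{"dx": 6.2,"dy": -6.0,"dz": -0.7,"az": 3}]'

```text
schema error: expected keys dx, dy, dz, ax, ay, az, hand
```

>>> servo_tool --deltas '[{"dx": 1,"dy": -0.7,"dz": -0.3,"ax": 0,"ay": 0,"az": 0.5,"hand": 88},{"dx": 2,"dy": -1.4,"dz": -0.6,"ax": 0,"ay": 0,"az": 1,"hand": 88},{"dx": 3,"dy": -2.1,"dz": -0.7,"ax": 0,"ay": 0,"az": 1.5,"hand": 88},{"dx": 4,"dy": -2.9,"dz": -0.7,"ax": 0,"ay": 0,"az": 2,"hand": 88},{"dx": 5,"dy": -3.6,"dz": -0.7,"ax": 0,"ay": 0,"az": 2.5,"hand": 88},{"dx": 5.8,"dy": -4.3,"dz": -0.7,"ax": 0,"ay": 0,"az": 3,"hand": 88},{"dx": 6,"dy": -5.2,"dz": -0.7,"ax": 0,"ay": 0,"az": 3,"hand": 88},{"dx": 6.2,"dy": -6,"dz": -0.7,"ax": 0,"ay": 0,"az": 3,"hand": 88}]'

```text
clock: 1.1
tool_pos: [0.4293, -0.179, 0.3054]
eef_rot: [1.0, -0.011, 0.0, -0.0]
contact_force: [0.3, 0.8, 0.4]
opening: 0.999
```

>>> servo_tool --deltas '[{"dx": 0.3,"dy": -1,"dz": 0,"ax": 0,"ay": 0,"az": 0,"hand": 88},{"dx": 0.6,"dy": -2,"dz": 0,"ax": 0,"ay": 0,"az": 0,"hand": 88},{"dx": 0.9,"dy": -3,"dz": 0,"ax": 0,"ay": 0,"az": 0,"hand": 88},{"dx": 1.2,"dy": -4,"dz": 0,"ax": 0,"ay": 0,"az": 0,"hand": 88},{"dx": 1.2,"dy": -5,"dz": 0,"ax": 0,"ay": 0,"az": 0,"hand": 88},{"dx": 1.2,"dy": -5.9,"dz": 0,"ax": 0,"ay": 0,"az": 0,"hand": 88},{"dx": 1.2,"dy": -5.9,"dz": 0,"ax": 0,"ay": 0,"az": 0,"hand": 88},{"dx": 1.2,"dy": -5.9,"dz": 0,"ax": 0,"ay": 0,"az": 0,"hand": 88}]'

```text
clock: 2.1
tool_pos: [0.5083, 0.17, 0.3052]
eef_rot: [1.0, -0.012, -0.0, 0.001]
contact_force: [0.4, -1.1, -0.7]
opening: 1.0
```

```bash
python3 - <<'E'
from plant import r, eyes
from h import *
import pickle
s=r.get_state(); print(s['tool_pos'],s['eef_rot'],s['clock'],s['q'].round(2),s['contact_force'])
c=eyes.camera_model('wrist'); p,d=eyes.snapshot('wrist'); pickle.dump((c,p,d),open('pics/w1.pkl','wb'))
cv2.imwrite('pics/w1.png',p[:,:,::-1]); print(c)
E
```

```text
[0.50828149 0.16997579 0.30522701] [ 9.99929012e-01 -1.18816385e-02 -4.38347801e-04  7.77516424e-04] 2.1 [-0.35  0.52 -0.1   1.78  0.07  0.85 -2.07] [ 0.42476251 -1.10587135 -0.70782267]
{'fx': 281.35265167765294, 'fy': 281.35265167765294, 'cx': 315.7951971053089, 'cy': 198.91970635948363, 'k1': -0.04477262327763116, 'pose': array([[-2.54545099e-02,  9.54325831e-01,  2.97681501e-01,
         5.85000180e-01],
       [-9.99675981e-01, -2.42916454e-02, -7.60583847e-03,
         1.69895549e-01],
       [-2.72746455e-05, -2.97778649e-01,  9.54634943e-01,
         4.26176443e-01],
       [ 0.00000000e+00,  0.00000000e+00,  0.00000000e+00,
         1.00000000e+00]])}
```

View pics/w1.png

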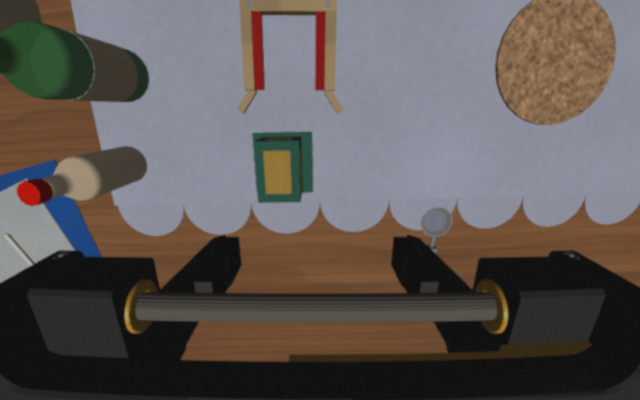

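The wrist view shows the aid at (255–330, 5–110), the tin at (253–313, 132–202) and the mat centred near (557,60). I'll enlarge it.

```bash
python3 - <<'E'
from h import *
a=cv2.imread('pics/w1.png');crop(a,230,0,350,120,5,'pics/w1a.png');crop(a,240,120,325,210,6.5,'pics/w1b.png');crop(a,480,0,640,140,5,'pics/w1c.png')
E
```

```text
(no output)
```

View pics/w1a.png

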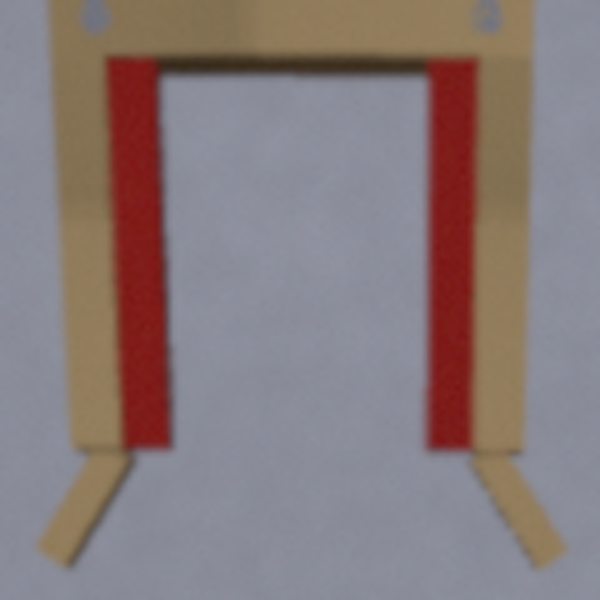

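View pics/w1b.png

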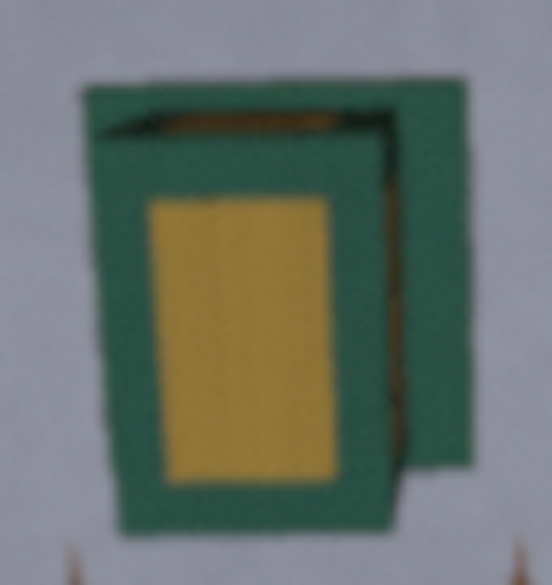

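View pics/w1c.png

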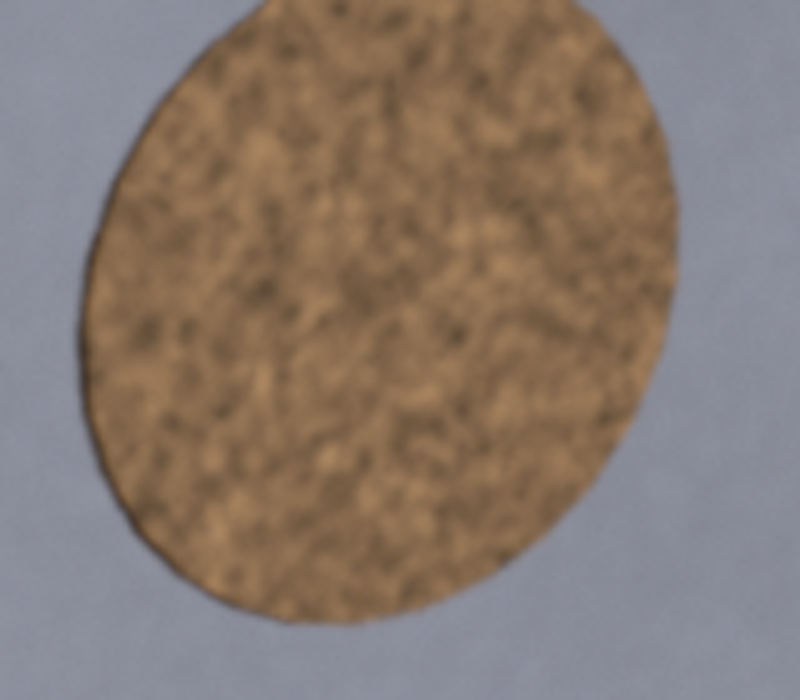

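```bash
cat > fit.py <<'E'
from h import *
from scipy.optimize import least_squares
def fit(obs,model,x0):
    # obs: list of (c, uv ndarray), model pts ndarray per obs
    def f(p):
        R=np.array([[np.cos(p[2]),-np.sin(p[2]),0],[np.sin(p[2]),np.cos(p[2]),0],[0,0,1]])
        return np.concatenate([(proj(c,m@R.T+[p[0],p[1],0])-uv).ravel()/w for c,uv,m,w in obs])
    s=least_squares(f,x0,loss='soft_l1'); return s.x,np.abs(s.fun).mean(),s.fun.round(1)
def px(l,o,f): return np.array([[o[0]+(u+.5)/f-.5,o[1]+(v+.5)/f-.5] for u,v in l])
E
python3 - <<'E'
from plant import eyes
from fit import *
import pickle
cw,_,_=pickle.load(open('pics/w1.pkl','rb')); cs=eyes.camera_model('side'); cc=eyes.camera_model('scene')
A=np.array
L=lambda x,y,z:[x/1000,y/1000,z/1000]
dw=(cw,px([(107,58),(157,58),(124,451),(172,450),(429,58),(478,58),(427,450),(474,449)],(230,0),5),A([L(48,48,18),L(48,35,18),L(-48,48,18),L(-48,35,18),L(48,-35,18),L(48,-48,18),L(-48,-35,18),L(-48,-48,18)]),1)
ds=(cs,px([(173,73),(389,89),(385,116),(172,101),(137,216),(361,234),(357,251)],(235,235),5.7),A([L(48,-48,18),L(-48,-48,18),L(-48,-35,10),L(48,-35,10),L(48,35,18),L(-48,35,18),L(-48,48,18)]),1)
tw=(cw,px([(97,132),(383,132),(391,532),(121,534),(85,88),(467,80),(471,467)],(240,120),6.5),A([L(40,28,73),L(40,-28,73),L(-40,-28,73),L(-40,28,73),L(46,44,7),L(46,-44,7),L(-46,-44,7)]),1)
ts=(cs,px([(521,65),(711,73),(717,160),(513,163)],(235,235),5.7),A([L(40,-28,73),L(-40,-28,73),L(-40,28,73),L(40,28,73)]),1)
dc=(cc,px([(288,262),(303,285),(132,368),(405,378),(243,488),(425,393)],(295,195),7),A([L(-48,-48,18),L(-48,-35,10),L(48,-48,18),L(-48,35,18),L(48,35,18),L(-48,48,18)]),1)
tc=(cc,px([(577,82),(660,150),(530,226),(449,156),(410,245),(682,258)],(295,195),7),A([L(-40,-28,73),L(-40,28,73),L(40,28,73),L(40,-28,73),L(46,-44,7),L(-46,44,7)]),1)
for nm,o in (('dock w',[dw]),('dock s',[ds]),('dock c',[dc]),('tin w',[tw]),('tin s',[ts]),('tin c',[tc])): 
    p,e,f=fit(o,None,[.6,.2,0]); print(nm,p.round(4),e.round(2),f)
m=plane(cw,px([(80,330),(110,200),(265,5),(130,530),(300,622),(450,595),(560,525),(640,400),(678,250),(650,110)],(480,0),5),.006)
f=least_squares(lambda p:np.hypot(m[:,0]-p[0],m[:,1]-p[1])-.09,[.6,-.1]); print('mat',f.x,f.fun.round(4))
E
```

```text
dock w [ 0.6626  0.2037 -0.0299] 0.17 [-0.3 -0.  -0.2 -0.1 -0.  -0.1 -0.1  0.1 -0.  -0.2  0.4 -0.2  0.1  0.2
  0.2  0.4]
dock s [ 0.6611  0.2035 -0.0297] 0.36 [ 0.4 -0.2 -0.3 -0.4 -0.2  0.7 -0.1  0.8  0.2 -0.5  0.  -0.7 -0.   0.5]
dock c [ 0.6625  0.2032 -0.02  ] 0.5 [-0.1  0.4  0.3  1.1 -1.5  0.   0.5 -0.6 -0.2 -0.6  0.4 -0.2]
tin w [ 0.5123  0.2207 -0.0209] 0.54 [-0.9  0.5  0.2  0.1  0.3  0.2 -0.5  0.  -0.7 -1.3  0.8 -0.5  0.7  0.7]
tin s [0.5091 0.2183 0.0325] 0.5 [-0.2 -0.3  0.  -1.1 -0.4  1.4  0.5  0.2]
tin c [ 0.5109  0.2199 -0.0338] 0.35 [ 0.1 -0.5  0.4 -0.3  0.2  0.7 -0.4  0.3 -0.4 -0.5  0.1  0.2]
mat [ 0.65056146 -0.17270913] [-0.0003 -0.0009 -0.0012  0.0008 -0.0014 -0.0015  0.0008 -0.0006  0.0002
 -0.0011]
```

>>> servo_tool --deltas '[{"dx": 0.03,"dy": -0.5,"dz": 0.5,"ax": 0,"ay": 0,"az": 0.06,"hand": 88},{"dx": 0.03,"dy": -0.83,"dz": 1.4,"ax": 0,"ay": 0,"az": 0.06,"hand": 88},{"dx": 0.03,"dy": -0.83,"dz": 2.3,"ax": 0,"ay": 0,"az": 0.06,"hand": 88},{"dx": 0.03,"dy": -0.83,"dz": 2.9,"ax": 0,"ay": 0,"az": 0.06,"hand": 88},{"dx": 0.03,"dy": -0.83,"dz": 3.2,"ax": 0,"ay": 0,"az": 0.06,"hand": 88},{"dx": 0.03,"dy": -0.83,"dz": 3.3,"ax": 0,"ay": 0,"az": 0.06,"hand": 88},{"dx": 0.03,"dy": -0.83,"dz": 3.3,"ax": 0,"ay": 0,"az": 0.06,"hand": 88},{"dx": 0.03,"dy": -0.83,"dz": 3.3,"ax": 0,"ay": 0,"az": 0.06,"hand": 88}]'

```text
clock: 3.15
tool_pos: [0.5122, 0.2205, 0.1086]
eef_rot: [1.0, -0.015, 0.001, -0.0]
contact_force: [-0.2, 0.3, -0.3]
opening: 1.0
```

```bash
python3 - <<'E'
from plant import r, eyes
from h import *
import pickle
s=r.get_state(); print(s['tool_pos'],s['eef_rot'],s['clock'],s['contact_force'])
c=eyes.camera_model('wrist'); p,d=eyes.snapshot('wrist'); pickle.dump((c,p,d),open('pics/w2.pkl','wb'))
cv2.imwrite('pics/w2.png',p[:,:,::-1])
E
```

```text
[0.51224697 0.22048943 0.10862796] [ 9.99883516e-01 -1.52353803e-02  8.60854053e-04 -3.11011934e-04] 3.15 [-0.20041506  0.27060904 -0.28703258]
```

View pics/w2.png

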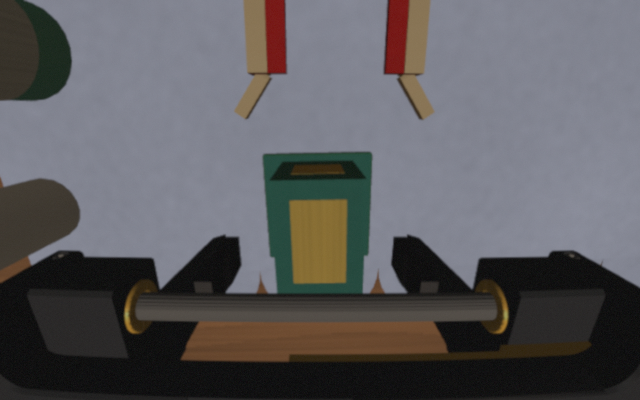

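The tin sits centred between the jaws: lid around column 318, and fingers at 240 and 392. Next: descend to z≈0.056 and close.

>>> servo_tool --deltas '[{"dx": 0,"dy": 0,"dz": 0.45,"ax": 0,"ay": 0,"az": 0,"hand": 88},{"dx": 0,"dy": 0,"dz": 0.8,"ax": 0,"ay": 0,"az": 0,"hand": 88},{"dx": 0,"dy": 0,"dz": 0.88,"ax": 0,"ay": 0,"az": 0,"hand": 88},{"dx": 0,"dy": 0,"dz": 0.88,"ax": 0,"ay": 0,"az": 0,"hand": 65},{"dx": 0,"dy": 0,"dz": 0.88,"ax": 0,"ay": 0,"az": 0,"hand": 56},{"dx": 0,"dy": 0,"dz": 0.88,"ax": 0,"ay": 0,"az": 0,"hand": 50},{"dx": 0,"dy": 0,"dz": 0.88,"ax": 0,"ay": 0,"az": 0,"hand": 45},{"dx": 0,"dy": 0,"dz": 0.88,"ax": 0,"ay": 0,"az": 0,"hand": 45}]' --newtons 20

```text
clock: 4.2
tool_pos: [0.5118, 0.2202, 0.0555]
eef_rot: [1.0, -0.015, 0.0, 0.0]
contact_force: [-0.2, -1.6, 5.4]
opening: 0.63
```

```bash
python3 - <<'E'
from plant import r, eyes
from h import *
import pickle
s=r.get_state(); print(s['tool_pos'],s['eef_rot'],s['clock'],s['contact_force'],s['opening']*88.1)
c=eyes.camera_model('wrist'); p,d=eyes.snapshot('wrist'); pickle.dump((c,p,d),open('pics/w3.pkl','wb'))
cv2.imwrite('pics/w3.png',p[:,:,::-1])
E
```

```text
[0.51184835 0.22024013 0.05546261] [ 9.99889741e-01 -1.48418094e-02  3.92018947e-04  2.70097371e-04] 4.2 [-0.24613839 -1.64354906  5.36629691] 55.47343910550884
```

View pics/w3.png

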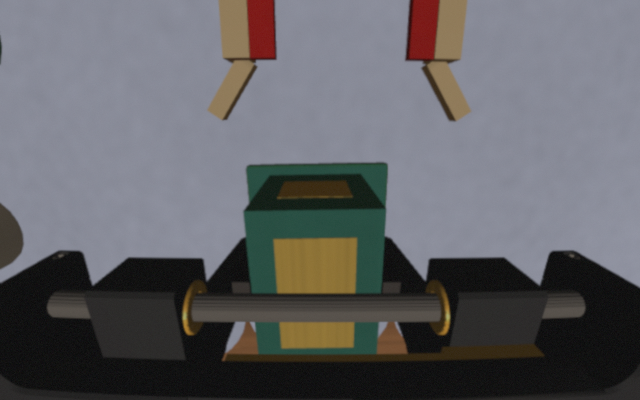

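```bash
python3 - <<'E'
from h import *
a=cv2.imread('pics/w3.png');crop(a,200,0,480,125,2.85,'pics/w3a.png');crop(a,235,150,400,220,4.8,'pics/w3b.png')
E
```

```text
(no output)
```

View pics/w3a.png

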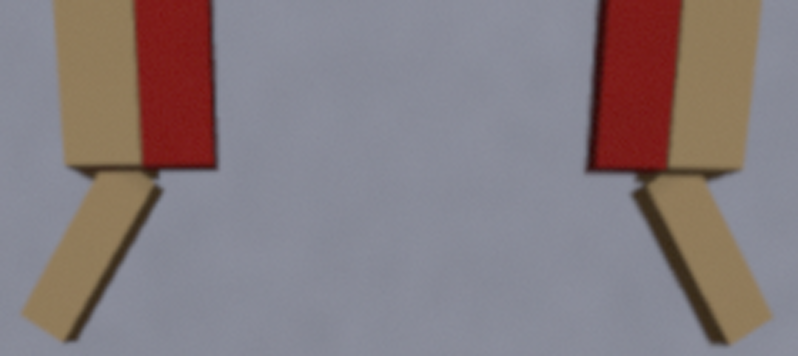

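View pics/w3b.png

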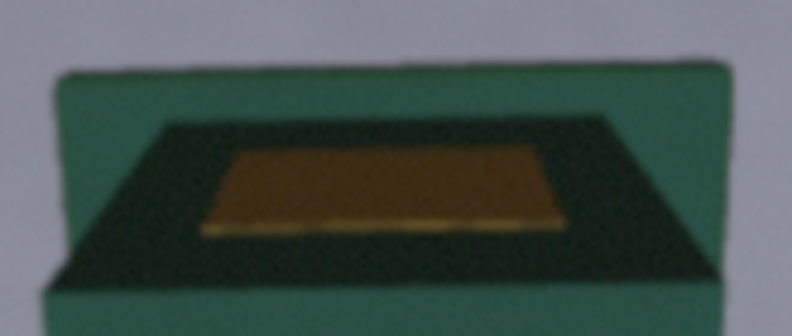

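```bash
python3 - <<'E'
from fit import *
import pickle
cw,_,_=pickle.load(open('pics/w3.pkl','rb'))
A=np.array
L=lambda x,y,z:[x/1000,y/1000,z/1000]
d=(cw,px([(142,166),(217,168),(588,171),(669,169)],(200,0),2.85),A([L(-48,48,18),L(-48,35,18),L(-48,-35,18),L(-48,-48,18)]),1)
t=(cw,px([(57,76),(730,66),(46,291),(721,284)],(235,150),4.8),A([L(46,44,7),L(46,-44,7),L(40,28,73),L(40,-28,73)]),1)
print('dock',*fit([d],0,[.66,.2,0])); print('tin',*fit([t],0,[.51,.22,0]))
E
```

```text
dock [ 0.66271184  0.20360928 -0.03368667] 0.9032509348167626 [-0.1  0.5 -1.3 -0.4  3.7 -0.6 -0.1  0.6]
tin [ 0.51189845  0.22191322 -0.01836902] 0.8918596704678841 [-3.3 -0.2  0.7  0.1 -0.8  0.3  1.7  0. ]
```

>>> servo_tool --deltas '[{"dx": 0,"dy": 0.07,"dz": 0,"ax": 0,"ay": 0,"az": 0.1,"hand": 45},{"dx": 0,"dy": 0.14,"dz": 0,"ax": 0,"ay": 0,"az": 0.2,"hand": 45},{"dx": 0.1,"dy": 0.2,"dz": 0,"ax": 0,"ay": 0,"az": 0.2,"hand": 45},{"dx": 0.25,"dy": 0.2,"dz": 0,"ax": 0,"ay": 0,"az": 0.2,"hand": 45},{"dx": 0.4,"dy": 0.2,"dz": 0,"ax": 0,"ay": 0,"az": 0.2,"hand": 45},{"dx": 0.55,"dy": 0.2,"dz": 0,"ax": 0,"ay": 0,"az": 0.2,"hand": 45},{"dx": 0.7,"dy": 0.2,"dz": 0,"ax": 0,"ay": 0,"az": 0.2,"hand": 45},{"dx": 0.75,"dy": 0.2,"dz": 0,"ax": 0,"ay": 0,"az": 0.2,"hand": 45},{"dx": 0.75,"dy": 0.2,"dz": 0,"ax": 0,"ay": 0,"az": 0.2,"hand": 45}]' --newtons 25

```text
clock: 5.38
tool_pos: [0.5521, 0.2073, 0.0553]
eef_rot: [1.0, -0.025, -0.004, 0.001]
contact_force: [-9.6, -1.1, 14.7]
opening: 0.637
```

```bash
python3 - <<'E'
from plant import r, eyes
from h import *
import pickle
s=r.get_state(); print(s['tool_pos'],s['eef_rot'],s['clock'],s['contact_force'],s['moment'],s['opening']*88.1)
c=eyes.camera_model('wrist'); p,d=eyes.snapshot('wrist'); pickle.dump((c,p,d),open('pics/w4.pkl','wb'))
cv2.imwrite('pics/w4.png',p[:,:,::-1]); crop(p[:,:,::-1],190,40,450,235,3,'pics/w4a.png')
E
```

```text
[0.55209192 0.20726139 0.05534746] [ 9.99685282e-01 -2.47865309e-02 -3.77129127e-03  8.61412855e-04] 5.375 [-9.61456444 -1.0900451  14.68089294] [0.30534911 1.65489075 0.13012326] 56.0769092169246
```

View pics/w4a.png

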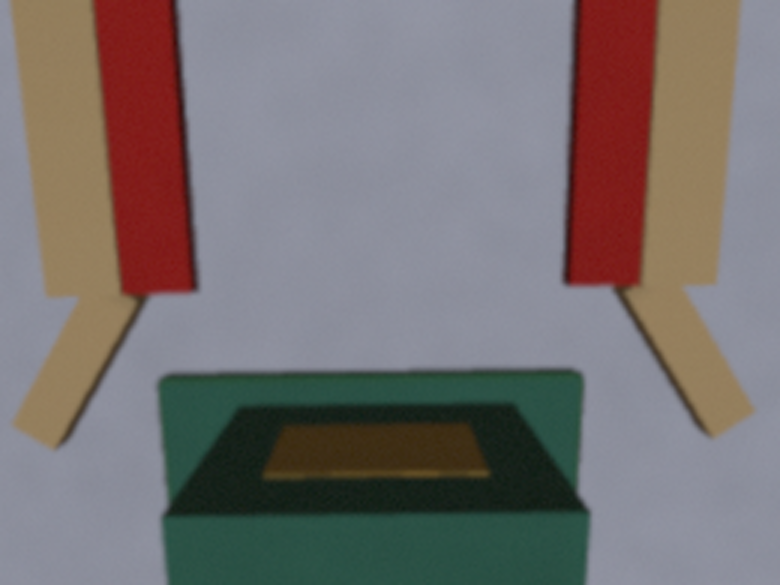

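>>> servo_tool --deltas '[{"dx": 0.1,"dy": 0.02,"dz": -0.01,"ax": 0,"ay": 0,"az": 0,"hand": 45},{"dx": 0.22,"dy": 0.03,"dz": -0.01,"ax": 0,"ay": 0,"az": 0,"hand": 45},{"dx": 0.35,"dy": 0.03,"dz": -0.01,"ax": 0,"ay": 0,"az": 0,"hand": 45},{"dx": 0.5,"dy": 0.025,"dz": -0.01,"ax": 0,"ay": 0,"az": 0,"hand": 45},{"dx": 0.65,"dy": 0.02,"dz": -0.01,"ax": 0,"ay": 0,"az": 0,"hand": 45},{"dx": 0.8,"dy": 0.02,"dz": -0.01,"ax": 0,"ay": 0,"az": 0,"hand": 45},{"dx": 0.9,"dy": 0.02,"dz": -0.01,"ax": 0,"ay": 0,"az": 0,"hand": 45},{"dx": 1.0,"dy": 0.02,"dz": -0.01,"ax": 0,"ay": 0,"az": 0,"hand": 45}]'

```text
clock: 6.42
tool_pos: [0.6128, 0.2031, 0.0554]
eef_rot: [1.0, -0.025, -0.003, 0.001]
contact_force: [-8.1, 0.2, 8.7]
opening: 0.629
```

```bash
python3 - <<'E'
from plant import r, eyes
from h import *
import pickle
s=r.get_state(); print(s['tool_pos'],s['eef_rot'],s['clock'],s['contact_force'],s['moment'],s['opening']*88.1)
c=eyes.camera_model('wrist'); p,d=eyes.snapshot('wrist'); pickle.dump((c,p,d),open('pics/w5.pkl','wb'))
cv2.imwrite('pics/w5.png',p[:,:,::-1]); crop(p[:,:,::-1],190,40,450,235,3,'pics/w5a.png')
E
```

```text
[0.61275634 0.20306888 0.05538513] [ 9.99681185e-01 -2.50006327e-02 -3.46135893e-03  7.17837045e-04] 6.425 [-8.0527505   0.19646918  8.65082734] [0.25896766 1.58077713 0.11727254] 55.45270792986296
```

View pics/w5a.png

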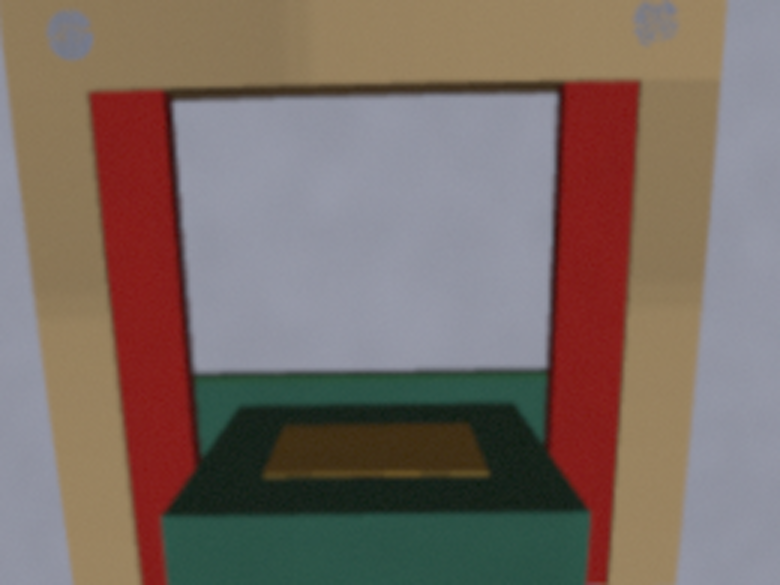

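The foot plate is now under both lips, centred and parallel to the aid. I'll carry on to the back stop.

>>> servo_tool --deltas '[{"dx": 0.15,"dy": 0,"dz": 0,"ax": 0,"ay": 0,"az": 0,"hand": 45},{"dx": 0.3,"dy": -0.005,"dz": 0,"ax": 0,"ay": 0,"az": 0,"hand": 45},{"dx": 0.45,"dy": -0.01,"dz": 0,"ax": 0,"ay": 0,"az": 0,"hand": 45},{"dx": 0.6,"dy": -0.01,"dz": 0,"ax": 0,"ay": 0,"az": 0,"hand": 45},{"dx": 0.7,"dy": -0.015,"dz": 0,"ax": 0,"ay": 0,"az": 0,"hand": 45},{"dx": 0.78,"dy": -0.015,"dz": 0,"ax": 0,"ay": 0,"az": 0,"hand": 45},{"dx": 0.84,"dy": -0.015,"dz": 0,"ax": 0,"ay": 0,"az": 0,"hand": 45},{"dx": 0.9,"dy": -0.015,"dz": 0,"ax": 0,"ay": 0,"az": 0,"hand": 45},{"dx": 0.95,"dy": -0.015,"dz": 0,"ax": 0,"ay": 0,"az": 0,"hand": 45},{"dx": 0.95,"dy": -0.015,"dz": 0,"ax": 0,"ay": 0,"az": 0,"hand": 45}]'

```text
clock: 7.72
tool_pos: [0.666, 0.2015, 0.0554]
eef_rot: [1.0, -0.025, -0.007, 0.001]
contact_force: [-16.8, -0.8, 17.5]
opening: 0.635
```

```bash
python3 - <<'E'
from plant import r, eyes
from h import *
import pickle
s=r.get_state(); print(s['tool_pos'],s['eef_rot'],s['clock'],s['contact_force'],s['moment'],s['opening']*88.1)
c=eyes.camera_model('wrist'); p,d=eyes.snapshot('wrist'); pickle.dump((c,p,d),open('pics/w6.pkl','wb'))
cv2.imwrite('pics/w6.png',p[:,:,::-1]); crop(p[:,:,::-1],190,90,450,235,3,'pics/w6a.png')
E
```

```text
[0.66603141 0.20147836 0.05542204] [ 0.99967046 -0.02453171 -0.00745206  0.00127981] 7.725 [-16.78037633  -0.84581081  17.52943185] [0.07047326 3.16988304 0.18317496] 55.98651672983338
```

View pics/w6a.png

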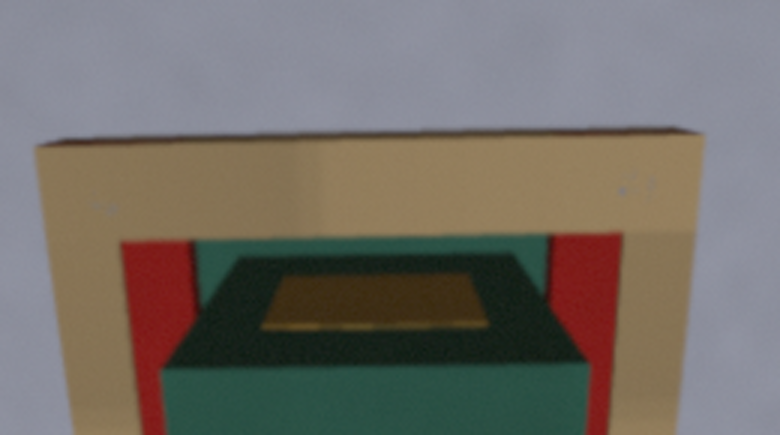

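>>> servo_tool --deltas '[{"dx": 0.04,"dy": 0,"dz": -0.01,"ax": 0,"ay": 0,"az": 0,"hand": 45},{"dx": 0.08,"dy": 0,"dz": -0.01,"ax": 0,"ay": 0,"az": 0,"hand": 45},{"dx": 0.08,"dy": 0,"dz": -0.01,"ax": 0,"ay": 0,"az": 0,"hand": 45}]'

```text
clock: 8.15
tool_pos: [0.6669, 0.2014, 0.0555]
eef_rot: [1.0, -0.024, -0.012, 0.002]
contact_force: [-23.5, -0.7, 20.9]
opening: 0.635
```

```bash
python3 - <<'E'
from plant import r, eyes
from h import *
import pickle
s=r.get_state(); print(s['tool_pos'],s['eef_rot'],s['clock'],s['contact_force'],s['moment'],s['opening']*88.1)
p,d=eyes.snapshot('side'); cv2.imwrite('pics/s2.png',p[:,:,::-1]); crop(p[:,:,::-1],225,190,375,310,5,'pics/s2a.png')
E
```

```text
[0.66691158 0.20138333 0.05545996] [ 0.99963435 -0.02430029 -0.01168653  0.00201979] 8.15 [-23.53186378  -0.7460727   20.94638724] [-0.02929464  4.69756588  0.17232031] 55.9017851975915
```

View pics/s2a.png

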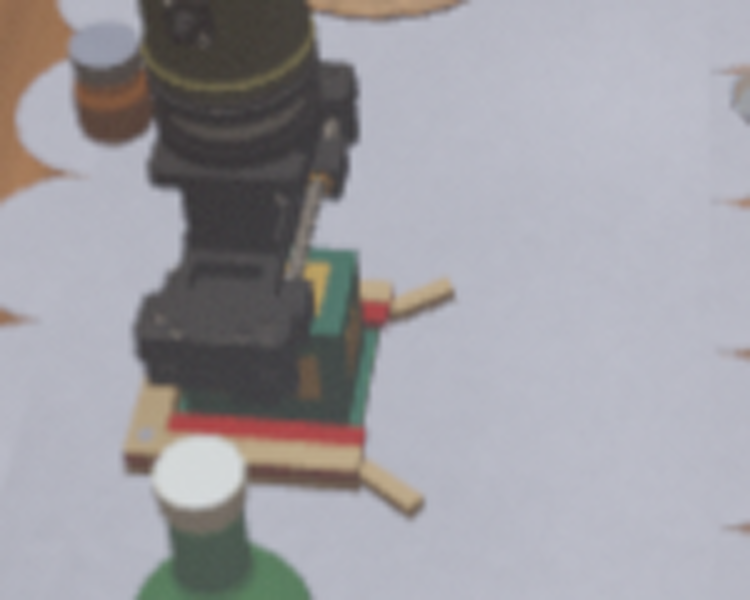

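The foot is against the back stop: a further 5 mm command moved it under 1 mm while the force rose to 23 N. I'll ease off the push and then grip harder.

>>> servo_tool --deltas '[{"dx": -0.05,"dy": 0,"dz": 0,"ax": 0,"ay": 0,"az": 0,"hand": 40},{"dx": -0.1,"dy": 0,"dz": -0.02,"ax": 0,"ay": 0,"az": 0,"hand": 40},{"dx": -0.14,"dy": 0,"dz": -0.04,"ax": 0,"ay": 0,"az": 0,"hand": 40},{"dx": -0.14,"dy": 0,"dz": -0.04,"ax": 0,"ay": 0,"az": 0,"hand": 40}]' --newtons 45

```text
clock: 8.7
tool_pos: [0.6664, 0.201, 0.0566]
eef_rot: [1.0, -0.025, -0.003, 0.001]
contact_force: [-6.5, -0.5, -5.2]
opening: 0.633
```

```bash
python3 - <<'E'
from plant import r, eyes
from h import *
s=r.get_state(); print(s['tool_pos'],s['eef_rot'],s['clock'],s['contact_force'],s['moment'],s['opening']*88.1)
p,d=eyes.snapshot('wrist')
cv2.imwrite('pics/w7.png',p[:,:,::-1]); crop(p[:,:,::-1],190,90,450,235,3,'pics/w7a.png')
E
```

```text
[0.66637912 0.20099054 0.05662454] [ 9.99682078e-01 -2.49718686e-02 -3.35948427e-03  9.28996074e-04] 8.7 [-6.47810668 -0.48140274 -5.23527885] [0.09676814 1.46290418 0.1970415 ] 55.74231831621921
```

View pics/w7a.png

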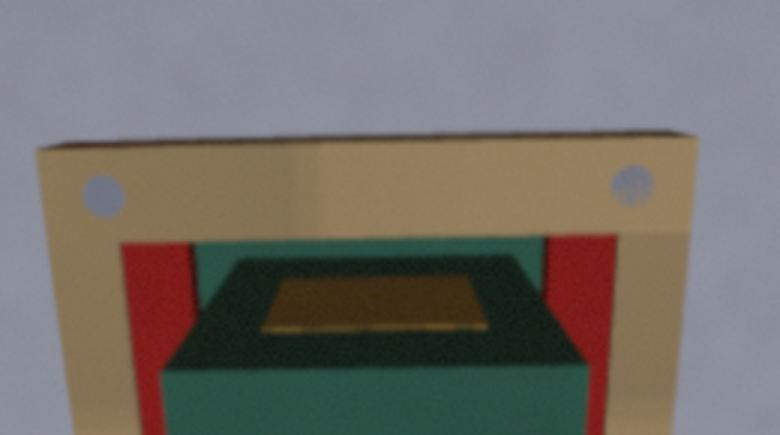

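>>> servo_tool --deltas '[{"dx": 0,"dy": 0,"dz": -0.08,"ax": 0,"ay": 0,"az": 0,"hand": 40},{"dx": 0,"dy": 0,"dz": -0.18,"ax": 0,"ay": 0,"az": 0,"hand": 40},{"dx": 0,"dy": 0,"dz": -0.28,"ax": 0,"ay": 0,"az": 0,"hand": 40},{"dx": 0,"dy": 0,"dz": -0.38,"ax": 0,"ay": 0,"az": 0,"hand": 40},{"dx": 0,"dy": 0,"dz": -0.5,"ax": 0,"ay": 0,"az": 0,"hand": 40}]'

```text
clock: 9.38
tool_pos: [0.6676, 0.2011, 0.0874]
eef_rot: [1.0, -0.025, -0.002, 0.001]
contact_force: [-4.9, 1.8, -12.9]
opening: 0.63
```

```bash
python3 - <<'E'
from plant import r, eyes
from h import *
s=r.get_state(); print(s['tool_pos'],s['eef_rot'],s['clock'],s['contact_force'],s['moment'],s['opening']*88.1)
p,d=eyes.snapshot('side'); a=p[:,:,::-1]; crop(a,225,190,375,310,5,'pics/s3a.png')
p,d=eyes.snapshot('wrist')
cv2.imwrite('pics/w8.png',p[:,:,::-1])
E
```

```text
[0.66757496 0.2010737  0.08739642] [ 9.99681380e-01 -2.51504790e-02 -2.05950964e-03  5.92386920e-04] 9.375 [ -4.8931514    1.81305478 -12.89168801] [0.27435462 1.02369697 0.23163295] 55.50987960571036
```

View pics/s3a.png

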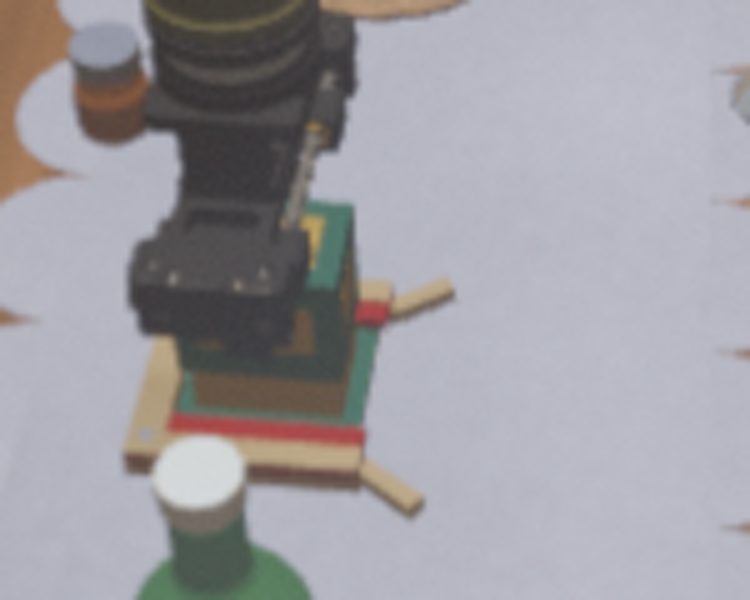

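View pics/w8.png

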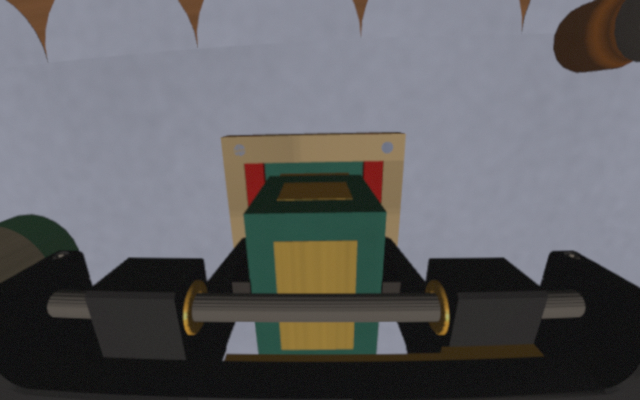

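The lid is coming off cleanly. The brass core shows and the foot stays under the lips. I'll keep pulling up.

>>> servo_tool --deltas '[{"dx": 0,"dy": 0,"dz": -0.1,"ax": 0,"ay": 0,"az": 0,"hand": 40},{"dx": 0,"dy": 0,"dz": -0.2,"ax": 0,"ay": 0,"az": 0,"hand": 40},{"dx": 0,"dy": 0,"dz": -0.3,"ax": 0,"ay": 0,"az": 0,"hand": 40},{"dx": 0,"dy": 0,"dz": -0.4,"ax": 0,"ay": 0,"az": 0,"hand": 40},{"dx": 0,"dy": 0,"dz": -0.5,"ax": 0,"ay": 0,"az": 0,"hand": 40},{"dx": 0,"dy": 0,"dz": -0.65,"ax": 0,"ay": 0,"az": 0,"hand": 40},{"dx": 0,"dy": 0,"dz": -0.9,"ax": 0,"ay": 0,"az": 0,"hand": 40},{"dx": 0,"dy": 0,"dz": -1.2,"ax": 0,"ay": 0,"az": 0,"hand": 40},{"dx": 0,"dy": 0,"dz": -1.2,"ax": 0,"ay": 0,"az": 0,"hand": 40},{"dx": 0,"dy": 0,"dz": -1.2,"ax": 0,"ay": 0,"az": 0,"hand": 40}]'

```text
clock: 10.72
tool_pos: [0.6691, 0.2013, 0.1604]
eef_rot: [1.0, -0.025, -0.0, 0.0]
contact_force: [0.5, 0.4, -1.1]
opening: 0.631
```

```bash
python3 - <<'E'
from plant import r, eyes
from h import *
import pickle
s=r.get_state(); print(s['tool_pos'],s['eef_rot'],s['clock'],s['contact_force'],s['moment'],s['opening']*88.1)
p,d=eyes.snapshot('side'); a=p[:,:,::-1]; cv2.imwrite('pics/s4.png',a);crop(a,225,150,375,310,3.7,'pics/s4a.png')
c=eyes.camera_model('wrist'); p,d=eyes.snapshot('wrist'); pickle.dump((c,p,d),open('pics/w9.pkl','wb'))
cv2.imwrite('pics/w9.png',p[:,:,::-1])
E
```

```text
[0.66913593 0.20130492 0.16035365] [ 9.99681635e-01 -2.52308573e-02 -1.45100015e-04  1.08420617e-04] 10.725 [ 0.47919371  0.43225758 -1.14173576] [ 0.07659355 -0.03845392  0.00185274] 55.60067500801074
```

View pics/s4a.png

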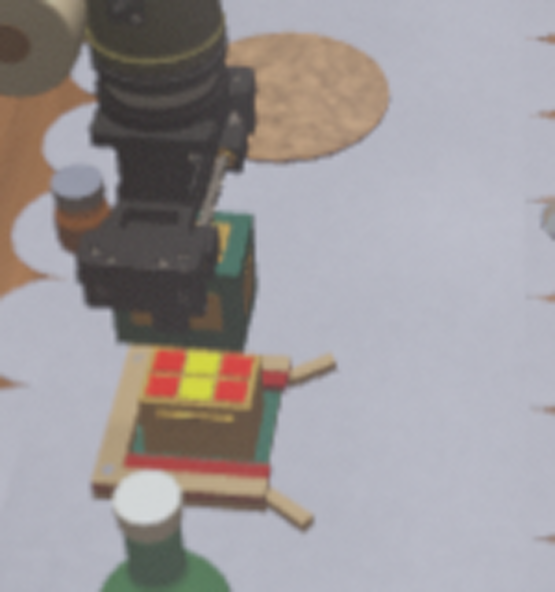

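View pics/w9.png

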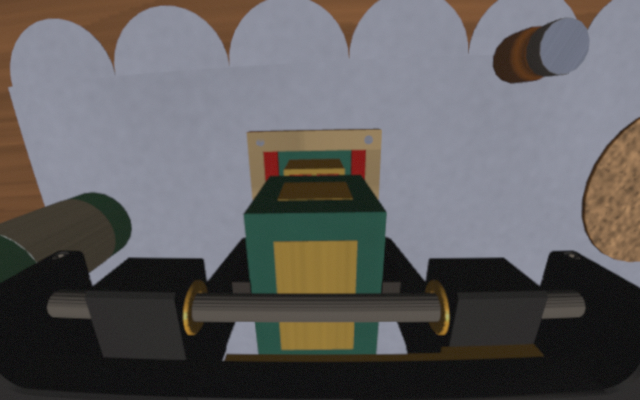

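The lid is clear of the core, and the open tin stays in the aid. Next: carry the lid to above the mat.

>>> servo_tool --deltas '[{"dx": 0,"dy": 0.4,"dz": 0,"ax": 0,"ay": 0,"az": 0,"hand": 40},{"dx": 0,"dy": 1.1,"dz": 0,"ax": 0,"ay": 0,"az": 0,"hand": 40},{"dx": 0,"dy": 1.9,"dz": 0,"ax": 0,"ay": 0,"az": 0,"hand": 40},{"dx": 0,"dy": 2.7,"dz": 0,"ax": 0,"ay": 0,"az": 0,"hand": 40},{"dx": 0,"dy": 3.5,"dz": 0,"ax": 0,"ay": 0,"az": 0,"hand": 40},{"dx": 0,"dy": 4.3,"dz": 0,"ax": 0,"ay": 0,"az": 0,"hand": 40},{"dx": 0,"dy": 5.1,"dz": 0,"ax": 0,"ay": 0,"az": 0,"hand": 40},{"dx": 0,"dy": 5.8,"dz": 0,"ax": 0,"ay": 0,"az": 0,"hand": 40},{"dx": 0,"dy": 6.24,"dz": 0,"ax": 0,"ay": 0,"az": 0,"hand": 40},{"dx": 0,"dy": 6.24,"dz": 0,"ax": 0,"ay": 0,"az": 0,"hand": 40}]'

```text
clock: 12.08
tool_pos: [0.6485, -0.1781, 0.16]
eef_rot: [1.0, -0.029, -0.001, 0.002]
contact_force: [-0.2, 0.1, -1.2]
opening: 0.631
```

```bash
python3 - <<'E'
from plant import r, eyes
from h import *
import pickle
s=r.get_state(); print(s['tool_pos'],s['eef_rot'],s['clock'],s['contact_force'],s['opening']*88.1)
p,d=eyes.snapshot('side'); a=p[:,:,::-1]; cv2.imwrite('pics/s5.png',a);crop(a,225,90,385,310,2.7,'pics/s5a.png');crop(a,225,240,345,310,6.5,'pics/s5b.png')
c=eyes.camera_model('wrist'); p,d=eyes.snapshot('wrist'); pickle.dump((c,p,d),open('pics/w10.pkl','wb'))
cv2.imwrite('pics/w10.png',p[:,:,::-1])
E
```

```text
[ 0.6485265  -0.1781407   0.15999675] [ 9.99587389e-01 -2.86638794e-02 -7.96557291e-04  1.67321396e-03] 12.075 [-0.24280865  0.08249606 -1.20794772] 55.590257180708186
```

View pics/s5a.png

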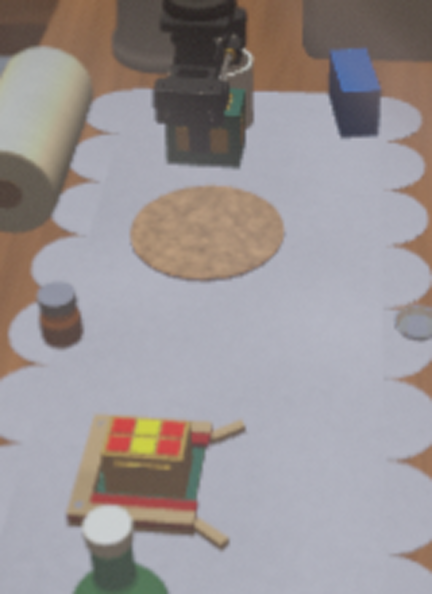

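View pics/s5b.png

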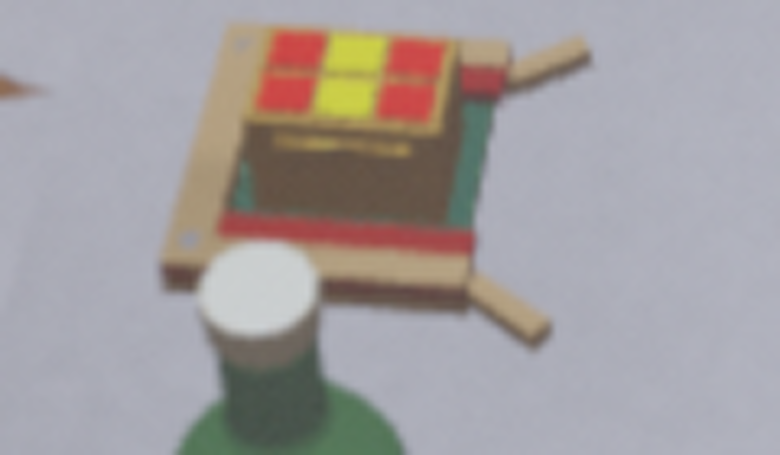

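View pics/w10.png

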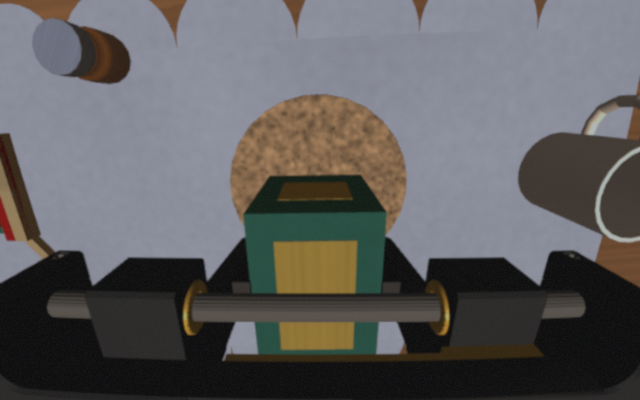

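```bash
python3 - <<'E'
from plant import eyes
from fit import *
import pickle
cw,_,_=pickle.load(open('pics/w10.pkl','rb')); cs=eyes.camera_model('side'); A=np.array
L=lambda x,y,z:[x/1000,y/1000,z/1000]
t=(cs,px([(267,27),(457,40),(441,133),(246,122)],(225,240),6.5),A([L(36.5,-24.5,58),L(-36.5,-24.5,58),L(-36.5,24.5,58),L(36.5,24.5,58)]),1)
d=(cs,px([(459,68),(503,97),(474,231),(471,249),(222,212)],(225,240),6.5),A([L(-30,-48,18),L(-48,-35,10),L(-48,35,18),L(-48,48,18),L(48,35,18)]),1)
print('core',*fit([t],0,[.66,.2,0])); 
def circ(c,uv):
    m=plane(c,uv,.006); f=least_squares(lambda p:np.hypot(m[:,0]-p[0],m[:,1]-p[1])-.09,[.6,-.1]); print('mat',f.x.round(4),f.fun.round(4))
circ(cw,A([(319,95),(280,103),(248,131),(232,165),(234,200),(360,104),(392,132),(406,165),(405,200),(399,217)]))
circ(cs,px([(131,232),(207,186),(284,229),(155,200),(262,202),(140,250),(165,268),(207,278),(250,268),(275,250)],(225,90),2.7))
cw,_,_=pickle.load(open('pics/w10.pkl','rb'));print(cw['pose'][:3,3])
E
```

```text
core [ 0.66267082  0.20457103 -0.0119989 ] 0.19806964649254866 [ 0.  -0.   0.2 -0.4  0.1  0.2 -0.4  0.2]
mat [ 0.6508 -0.176 ] [-0.0002  0.0005 -0.0008 -0.0001 -0.0016  0.0002 -0.0004 -0.0005 -0.0008
 -0.0007]
mat [ 0.649  -0.1747] [-0.0011 -0.0031 -0.0013 -0.0023 -0.0078 -0.0051 -0.0054 -0.0002 -0.0018
 -0.0021]
[ 0.72594906 -0.17704584  0.28100067]
```

>>> servo_tool --deltas '[{"dx": 0,"dy": 0,"dz": 0.4,"ax": 0,"ay": 0,"az": 0,"hand": 40},{"dx": 0,"dy": 0,"dz": 0.8,"ax": 0,"ay": 0,"az": 0,"hand": 40},{"dx": 0,"dy": 0,"dz": 1.2,"ax": 0,"ay": 0,"az": 0,"hand": 40},{"dx": 0,"dy": 0,"dz": 1.45,"ax": 0,"ay": 0,"az": 0,"hand": 40},{"dx": 0,"dy": 0,"dz": 1.5,"ax": 0,"ay": 0,"az": 0,"hand": 40},{"dx": 0,"dy": 0,"dz": 1.5,"ax": 0,"ay": 0,"az": 0,"hand": 40},{"dx": 0,"dy": 0,"dz": 1.5,"ax": 0,"ay": 0,"az": 0,"hand": 40}]'

```text
clock: 13.05
tool_pos: [0.6512, -0.1726, 0.0715]
eef_rot: [1.0, -0.025, 0.001, 0.0]
contact_force: [-0.3, 0.2, -1.3]
opening: 0.631
```

```bash
python3 - <<'E'
from plant import r, eyes
from h import *
s=r.get_state(); print(s['tool_pos'],s['eef_rot'],s['clock'],s['contact_force'],s['opening']*88.1)
p,d=eyes.snapshot('side'); a=p[:,:,::-1]; crop(a,245,110,365,210,6,'pics/s6a.png')
E
```

```text
[ 0.65115354 -0.1726394   0.07148562] [ 9.99679151e-01 -2.53123534e-02  9.25638201e-04  1.51819600e-04] 13.05 [-0.30188098  0.22396341 -1.28349166] 55.54904567938982
```

View pics/s6a.png

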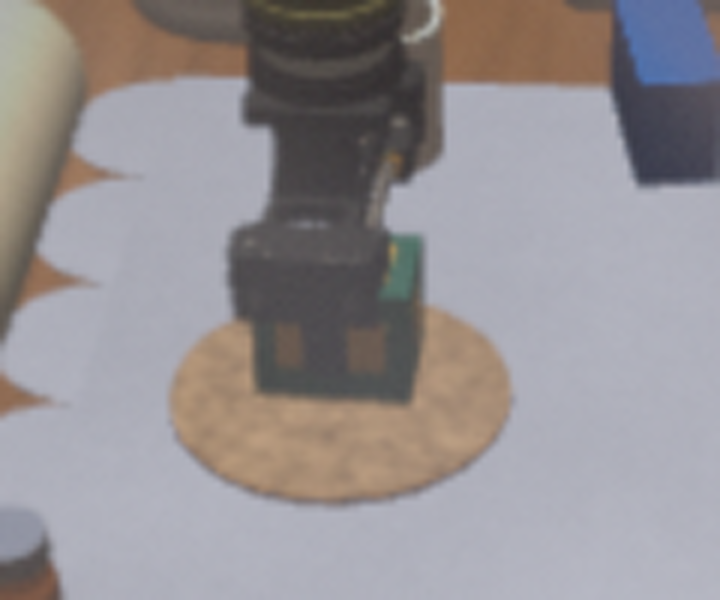

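>>> servo_tool --deltas '[{"dx": 0,"dy": 0.04,"dz": 0.1,"ax": 0,"ay": 0,"az": 0,"hand": 40},{"dx": 0,"dy": 0.04,"dz": 0.18,"ax": 0,"ay": 0,"az": 0,"hand": 40},{"dx": 0,"dy": 0.04,"dz": 0.24,"ax": 0,"ay": 0,"az": 0,"hand": 40},{"dx": 0,"dy": 0.04,"dz": 0.28,"ax": 0,"ay": 0,"az": 0,"hand": 40},{"dx": 0,"dy": 0.04,"dz": 0.28,"ax": 0,"ay": 0,"az": 0,"hand": 40}]'

```text
clock: 13.72
tool_pos: [0.6502, -0.1749, 0.0544]
eef_rot: [1.0, -0.025, -0.0, 0.0]
contact_force: [-2.4, 1.4, 4.7]
opening: 0.633
```

>>> servo_tool --deltas '[{"dx": 0,"dy": 0,"dz": 0,"ax": 0,"ay": 0,"az": 0,"hand": 58},{"dx": 0,"dy": 0,"dz": 0,"ax": 0,"ay": 0,"az": 0,"hand": 64},{"dx": 0,"dy": 0,"dz": 0,"ax": 0,"ay": 0,"az": 0,"hand": 74},{"dx": 0,"dy": 0,"dz": 0,"ax": 0,"ay": 0,"az": 0,"hand": 86},{"dx": 0,"dy": 0,"dz": 0,"ax": 0,"ay": 0,"az": 0,"hand": 86},{"dx": 0,"dy": 0,"dz": -0.3,"ax": 0,"ay": 0,"az": 0,"hand": 86},{"dx": 0,"dy": 0,"dz": -0.9,"ax": 0,"ay": 0,"az": 0,"hand": 86},{"dx": 0,"dy": 0,"dz": -1.7,"ax": 0,"ay": 0,"az": 0,"hand": 86},{"dx": -0.6,"dy": 0,"dz": -2.5,"ax": 0,"ay": 0,"az": 0,"hand": 86},{"dx": -1.2,"dy": 0,"dz": -3,"ax": 0,"ay": 0,"az": 0,"hand": 86}]' --newtons 20

```text
clock: 14.98
tool_pos: [0.5788, -0.1714, 0.2374]
eef_rot: [1.0, -0.025, 0.003, 0.001]
contact_force: [-0.6, -0.6, -0.5]
opening: 0.979
```

```bash
python3 - <<'E'
from plant import r, eyes
from h import *
import pickle
s=r.get_state(); print(s['tool_pos'],s['clock'],s['contact_force'],s['opening']*88.1)
p,d=eyes.snapshot('side'); a=p[:,:,::-1]; cv2.imwrite('pics/s7.png',a)
c=eyes.camera_model('wrist'); p,d=eyes.snapshot('wrist'); pickle.dump((c,p,d),open('pics/w11.pkl','wb'))
cv2.imwrite('pics/w11.png',p[:,:,::-1])
E
```

```text
[ 0.57878544 -0.17141634  0.23737201] 14.975 [-0.59733362 -0.58720725 -0.45963845] 86.23686570638009
```

View pics/s7.png

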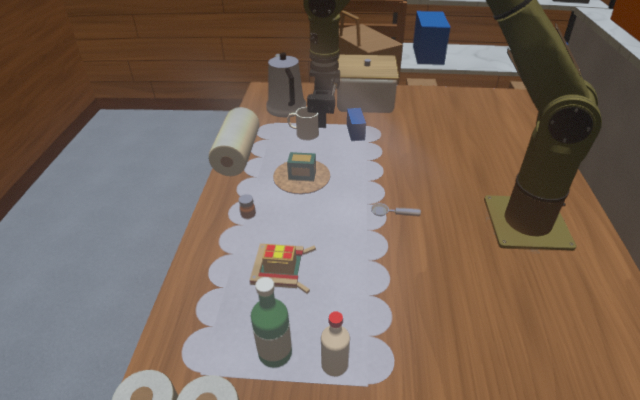

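View pics/w11.png

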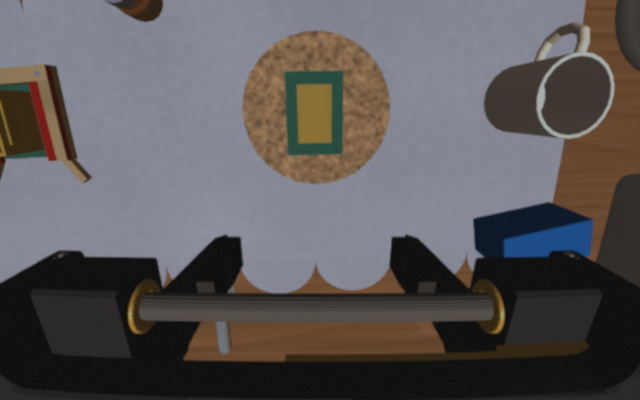

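```bash
python3 - <<'E'
from plant import eyes
from fit import *
import pickle
cw,_,_=pickle.load(open('pics/w11.pkl','rb')); A=np.array
c=plane(cw,A([(286,72),(343,71),(343,154),(288,155)]),.072); print('lid',c.mean(0))
m=plane(cw,A([(317,30),(243,105),(390,106),(317,184),(265,53),(368,52),(267,160),(368,158)]),.006)
print('mat',least_squares(lambda p:np.hypot(m[:,0]-p[0],m[:,1]-p[1])-.09,[.6,-.1]).x)
a=cv2.imread('pics/s7.png');crop(a,235,230,335,300,7,'pics/s7a.png')
E
```

```text
lid [ 0.64910092 -0.17376259  0.072     ]
mat [ 0.65243338 -0.17579405]
```

View pics/s7a.png

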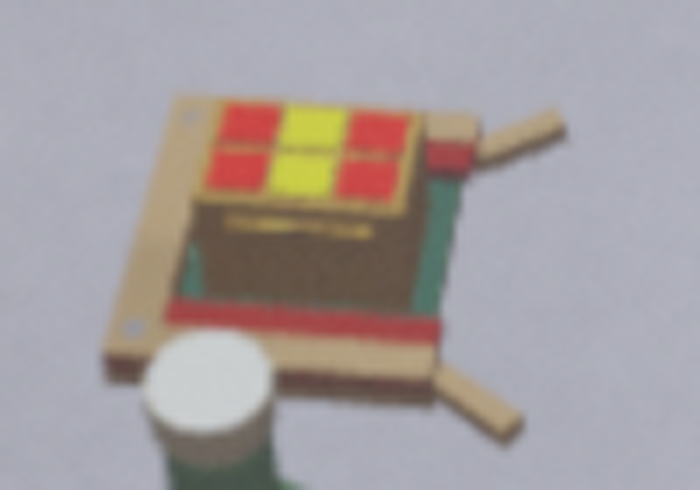

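The lid is about 4 mm off the mat centre, and the tin's rear edge sits within the ends of the lips. I'll hold still for a moment and hand in.

>>> servo_tool --deltas '[{"dx": 0,"dy": 0,"dz": 0,"ax": 0,"ay": 0,"az": 0,"hand": 86},{"dx": 0,"dy": 0,"dz": 0,"ax": 0,"ay": 0,"az": 0,"hand": 86}]'

```text
clock: 15.32
tool_pos: [0.579, -0.171, 0.2329]
eef_rot: [1.0, -0.025, -0.0, -0.0]
contact_force: [-0.3, -0.6, 0.7]
opening: 0.973
```

```bash
python3 -c "
from plant import r
print(r.finish_job())"
```

```text
the job is handed in; nothing more can be done
None
```

The job is done and handed in at about 15 s of the 61 s allowed. I slid the closed tin into the aid until it met the back stop. I then pulled the lid straight up and off, and set it open side down on the cork mat.

- **Tin:** at the stop, a further 5 mm of commanded push moved it less than 1 mm while the force rose to 23 N. After the pull, the open tin measured within about 2 mm of the home position, with its foot still under the lips.
- **Lid:** it rests upright on the mat. The last picture puts it about 4 mm from the mat centre. I had aimed for the centre, and separate measurements of the mat differ by 2–3 mm.
- **Other things:** none were touched, and they look unmoved in the last pictures. I did not measure their positions again.
- **Disagreement:** the camera fits of the tin's yaw differed by up to about 0.06 rad. I aligned it to the aid by comparing the two in the wrist picture instead.

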